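# Nest the clean pouring cups in the dust box and snap its lid shut

## Task

Put the clean pouring cups away: nest the three white ones standing about the table into the one already in the wooden box, each upright and fully home with its spout over the spout below, in any order, then shut the box's lid until it snaps home on its catch. Do not disturb the used mixing cup, the bottles or the other things standing among them.

Things in the scene. Friction and masses are not known exactly. Their poses are not given: they have to be found in the camera images.
- cup_a: empty white pouring cup, loose on the table, one of four alike (more under the others): 76 mm tall; tapered body, outer diameter 40 mm at the foot, 59 mm under the collar; then a straight collar 20 mm tall, 69 mm across, up to the rim, with a flat shoulder beneath. Origin at the centre of the underside, z up, +x towards the spout
- cup_b: empty white pouring cup like cup_a, loose on the table. Its one spout starts low on the body and stands out to 49.5 mm from the axis at the rim, where it is about 35 mm wide (within 30 degrees of +x). Wall 2 mm, 3 mm in the collar; inside diameter at the rim 62.5 mm. Origin and axes as cup_a
- cup_c: empty white pouring cup like cup_a, loose on the table. Nested home in another with the spouts in line, a cup's shoulder rests on the other's rim and it stands 20 mm higher; with the spouts more than about 10 degrees apart it does not go home. Origin and axes as cup_a
- cup_home: empty white pouring cup like cup_a that already stands in the wooden box, loose on its floor, spout roughly towards the box's front. Origin and axes as cup_a
- cup_box: wooden dust box, fixed to the table, open at the top: 185 mm (x) by 230 mm (y) outside, 152 mm high, boards 10 mm, floor 8 mm thick. Origin at the centre of its underside, z up, front towards -x, lid hinged along its back (+x) top edge
- lid (a joint): lid of the box: wooden frame with a clear pane, 200 mm from hinge to front edge, 230 mm wide, 10 mm thick. 0 = shut, grows as it opens (rad); starts open a little past upright (1.65 to 1.8). Its stiff hinge stays where it is left; over the last 12 mm at the front edge a sprung roller catch must be pressed past (about 6 N), which then holds it at 0
- lid_hinge (a point): middle of the hinge line (lower face of the lid, top of the box's back board); turns with the lid: x axis in the lid's plane away from its front edge, y along the hinge, z out of the lid's upper (outer) face
- lid_edge (a point): middle of the lid's front edge, on its upper (outer) face, 15 mm in front of the shut box; axes as lid_hinge. A brass catch tongue 24 mm wide, 27 mm long stands out of the lid's lower face 30 mm from this edge
- mixing_cup_a: used, clear mixing cup with purple residue and a stirring stick in it, 67 mm across, 69 mm tall, 108 mm with the stick; stands on the table among the pouring cups; not to be disturbed. Origin at the centre of its underside
- bottle_a: clear open bottle, 58 mm across, 166 mm tall, towards the back; a bystander. Origin at the centre of its underside
- bottle_b: a second bottle like bottle_a
- glitter_1: small jar with black lid, 44 mm across, 47 mm tall; a bystander. Origin at the centre of its underside
- glitter_2: small jar with pale lid, 44 mm across, 47 mm tall; a bystander. Origin at the centre of its underside
- dropper_white: small white dropper bottle with black cap, 24 mm across, 70 mm tall; a bystander. Origin at the centre of its underside
- tape_roll: roll of tape lying flat, 102 mm across, 44 mm tall; a bystander. Origin at the centre of its underside
Not all that is in view belongs to the job. What is shaped like the cup_c but red or yellow is not meant.

How it is judged:
On the way:
1. all three cups are nested home, spouts in line, in the cup in the box (horizontal distance between each of cup_a, cup_b, cup_c and cup_home below 0.0065 m and z of cup_a in the frame of cup_home between 0.017 and 0.0635 m and angle between each of cup_a, cup_b, cup_c's own z axis and vertical below 0.06 rad and angle between the x axis of each of cup_a, cup_b, cup_c and the x axis of cup_home, either way round below 0.25 rad and z of cup_b in the frame of cup_home between 0.017 and 0.0635 m and z of cup_c in the frame of cup_home between 0.017 and 0.0635 m), for 0.2 s.
At the end, for the whole second after the job is handed in: The cup that was in the box still stands upright on its floor; the other three are nested in it, upright (within 0.06 rad), on its axis within 6.5 mm, 20 mm apart with the top one no more than 3.5 mm high, spouts in line within 0.25 rad; the lid is shut to within 0.02 rad; all at rest (all of step 1 and z of cup_home in the frame of cup_box below 0.012 m and angle between cup_home's own z axis and vertical below 0.06 rad and x of cup_home in the frame of cup_box between -0.06 and 0.06 m and y of cup_home in the frame of cup_box between -0.06 and 0.06 m and linear speed of each of cup_a, cup_b, cup_c, cup_home below 0.02 m/s and value of joint lid below 0.02 rad); the robot touches nothing.
It fails at once if a bystander is moved more than 30 mm or tipped (distance of any of mixing_cup_a, bottle_a, bottle_b, glitter_1, glitter_2, dropper_white, tape_roll from where it was at the start of the episode above 0.03 m or angle between any of mixing_cup_a, bottle_a, bottle_b, glitter_1, glitter_2, dropper_white, tape_roll's own z axis and vertical above 0.35 rad).
It also fails if it takes over 72 s, if anything falls off the work surface, if the arm or the gripper's body presses on something with over 40 N, if the wrist force passes 120 N, or if a joint passes its speed limit or range.

## Robot

A 7-joint arm with a two-finger parallel gripper is mounted at the origin on a cart in front of the work surface, level with it; the furniture and walls round the work are solid. World frame = base frame: x ahead of the robot, y to its left, z up, the work surface at z = 0. Lengths are in m, angles in rad, forces in N, time in s.
With the tool pointing down it reaches from about 0.35 to 0.9 m from the base axis. Payload 8.1 kg.
Tool frame: the origin (TCP) lies on the centre line of the jaws, within the pads' length; the fingertips stand 19 mm ahead of it and the grasp point (between the pads) is the TCP (arm.tip_reach is the distance from the TCP to the fingertips, in m); z points along the fingers, y is the line along which they close (so a half turn about z gives the same grasp; the last joint's range is limited). The gripper opens to 92 mm and grips with 3 to 60 N. Pads are 19 mm wide; open, the fingers measure 130 mm over their backs; the gripper's body (75 mm by 190 mm) begins 47 mm behind the grasp point.
Start: joints at [-1.385, 0.434, 0.025, 1.573, -0.012, 1.134, -0.075], TCP at [0.178, 0.599, 0.246] pointing down, gripper open.
Joint ranges: [-2.62, 2.62], [-0.44, 2.09], [-1.27, 1.32], [0.08, 2.57], [-1.32, 4.46], [0.12, 2], [-2.74, 2.74]. Speed limits (rad/s): [2.22, 2.22, 3.01, 3.01, 3.14, 3.14, 3.14].

## Interface

Orientations are given as a rotation vector (axis times angle).
In Python, from cell import arm gives the robot as it stands.
- The arm moves only by the tool arm_command, never from a script. Its argument "targets" is a list that holds one entry, the list of rows, each a list of 6 numbers: the shift along the tool's x, y, z in m, then the turn, a rotation vector about the tool's x, y, z in rad. A call has 1 to 10 rows; each row shifts and turns the commanded pose from where the row before left it, along the tool's axes as they then stand; what a row does not reach is not made up. A row lasts 1/8 s, in which the tool goes at most 62.5 mm and 10.7 degrees, less where a joint would pass 70% of its speed; a pose out of reach is approached as far as the arm can. A call with a gripper value outside its range is refused whole. "jaw" is the finger opening in m, from 0 to 0.0918, set as the call begins (left out, the last holds). The fingers move at their own pace and stop on an object; "newtons" is the grip in N (left out, the last holds). Time passes only in rows, so rows that do not move let the fingers close. It gives the time, the measured TCP pose, the force, the opening and the grip force at its end, in the units of the state.
- arm.observe(): the state, without advancing time (a new reading comes with each control period).
- arm.get_image(name): name is "scene" or "top" or "wrist"; returns a dict with "pixels" (480x640x3 uint8, red, green, blue), "z_map" (480x640 float32, m along the optical axis (not along the pixel's ray), 0 where there is no reading), "fx", "fy", "cx", "cy" (pixels), "dist" ([k1, k2, p1, p2, k3] as OpenCV has them; the pictures are not rectified), "xyz" and "rotation" of the camera in the world; the wrist camera has in their place "T_tool_cam" (4x4, takes a point from camera to tool coordinates, whose origin is the TCP and whose axes are the flange's). Camera axes: x right, y down, z forward; pixel columns grow to the right and rows downward; lengths in m; the calibration is good to about 2 mm. A picture is of the moment at which its call begins: read the wrist's pose just before it.
- arm.sign_off(): hands the job in; it is judged then, once.
The state is a dict: "clock": time; "joints": joint angles; "dq": joint speeds; "joint_efforts": joint torques, N m; "position": TCP position; "ee_rot": TCP orientation; "force": force on the tool from outside, world axes, zero at the start; "ft_torque": the same for the moment, N m; "width": opening from 0.0 (shut) to 1.0 (fully open); "gripper_force": force on a finger pad.
Only numpy, scipy, OpenCV 4.12 (cv2) and the standard library are available. Lean on these libraries where they do the work, as an engineer would, in place of code of your own. Each camera call takes 0.05 s, during which the arm holds its last target. There are 200 camera calls.

## Working session

There is one attempt and no reset: what is moved stays moved. The work goes in short steps, Python scripts to look and compute and a tool call to move; the robot and the scene stay as the last step left them, time stands still between calls to the robot, and variables do not carry over. Pictures are saved under pics/ and viewed, at most 10 in all, crops included, and the job is handed in when it is done.

Besides the shell and the picture viewer there is one more tool, called as name(argument=value, ...), one argument or row to a line, values as JSON. arm_command: Moves the arm, as the interface text tells. Its arguments: {"type":"object","properties":{"targets":{"type":"array","items":{"type":"array","items":{"type":"array","items":{"type":"number"}}}},"jaw":{"type":"number"},"newtons":{"type":"number"}},"required":["targets"]}

```bash
ls; mkdir -p pics; python3 - <<'E'
from cell import arm
import cv2,numpy as np
print(arm.observe())
for n in("scene","top"):
    d=arm.get_image(n); cv2.imwrite(f"pics/{n}0.png",d["pixels"][:,:,::-1]); np.savez(f"{n}0.npz",**d)
    print(n,d["fx"],d["cx"],d["cy"],d["dist"],d["xyz"],d["rotation"])
print(arm.get_image("wrist")["T_tool_cam"])
E
```

```text
pics
{'clock': 0.0, 'joints': array([-1.3845984 ,  0.43521272,  0.02497654,  1.57410678, -0.01164091,
        1.13402859, -0.07507064]), 'dq': array([ 0.00063317, -0.00096404,  0.00088682,  0.00131249,  0.00079661,
       -0.00327725,  0.0009982 ]), 'joint_efforts': array([ 5.16036835e-05, -6.67837930e+01,  9.84945931e-01, -3.14455605e+01,
       -6.05812389e-02,  4.28121944e-02,  1.20878394e-04]), 'position': array([0.17790108, 0.59862527, 0.24494763]), 'ee_rot': array([-4.52145131e-01, -3.10876082e+00,  2.52195507e-03]), 'force': array([ 0.13580786, -0.62810178, -0.76342903]), 'ft_torque': array([0.00925673, 0.03972047, 0.02682889]), 'gripper_force': 0.0, 'width': 1.000950267152744}
scene 542.0134377055394 330.42911897484026 239.892302967305 [-0.15745373  0.          0.          0.          0.        ] [ 0.90891176 -0.48786416  1.04985395] [-2.40158407 -0.71502749  0.22063873]
top 478.3856081974874 325.25020384495065 239.2317134673736 [-0.10796675  0.          0.          0.          0.        ] [0.3389251  0.09911594 1.04175436] [-2.00915361  2.1980301  -0.26313735]
[[-1.92384885e-04 -9.54631677e-01 -2.97789061e-01  8.10640515e-02]
 [ 9.99999877e-01 -3.19934581e-04  3.79580176e-04  5.76472828e-04]
 [-4.57632279e-04 -2.97788951e-01  9.54631621e-01 -1.38847400e-01]
 [ 0.00000000e+00  0.00000000e+00  0.00000000e+00  1.00000000e+00]]
```

View pics/scene0.png

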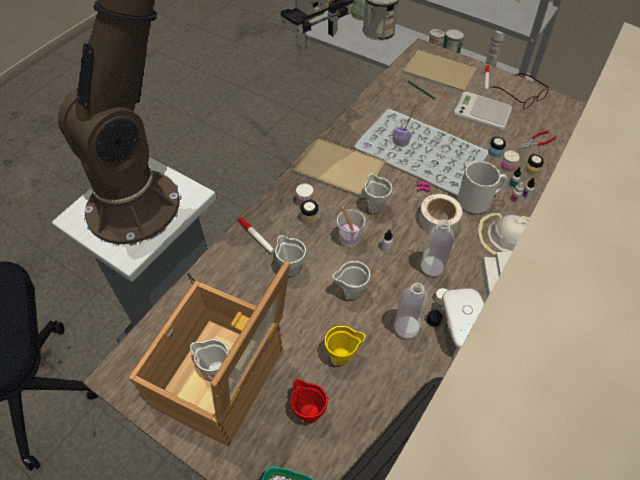

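View pics/top0.png

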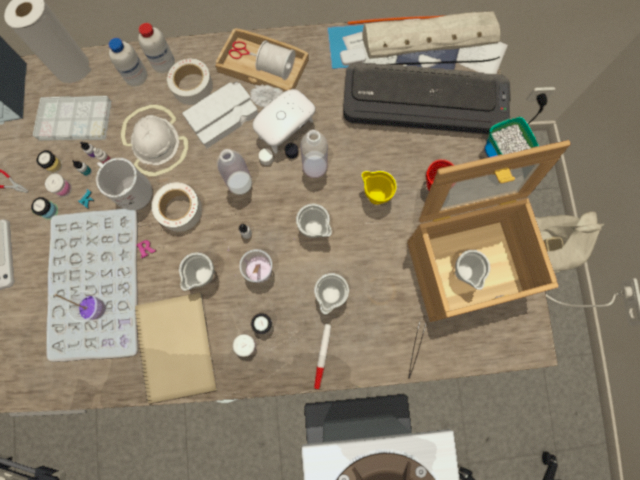

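The top view shows the candidates. White pouring cups stand at (314,222), (331,293) and (197,273), and the home cup is in the box at (472,268). The yellow cup (379,187) and red cup (440,178) are lookalikes, the mixing cup with its stick is at (256,267), and the grey mug at (118,180) and the roll at (177,207) don't belong. I choose the three white spouted cups.

```bash
cat >h.py <<'E'
import numpy as np,cv2
from scipy.spatial.transform import Rotation as R
def K(d): return np.array([[d["fx"],0,d["cx"]],[0,d["fy"],d["cy"]],[0,0,1.]])
def cam(d,pose=None):
    if pose is None: return R.from_rotvec(d["rotation"]).as_matrix(),np.array(d["xyz"])
    T=np.array(d["T_tool_cam"]);Rt=R.from_rotvec(pose["ee_rot"]).as_matrix()
    return Rt@T[:3,:3],Rt@T[:3,3]+pose["position"]
def cloud(d,pose=None):
    "world point per pixel (480x640x3), NaN where no depth"
    v,u=np.mgrid[:480,:640].astype(float)
    p=cv2.undistortPoints(np.stack([u.ravel(),v.ravel()],1)[:,None],K(d),np.array(d["dist"]))[:,0]
    z=np.array(d["z_map"]).ravel().astype(float);z[z==0]=np.nan
    M,t=cam(d,pose)
    return (np.c_[p*z[:,None],z]@M.T+t).reshape(480,640,3)
def cup(P,c,zrim,rad=.06,up=.004,dn=.012):
    "rim circle centre and spout angle from points near rim height around c"
    q=P.reshape(-1,3);q=q[np.isfinite(q[:,0])]
    q=q[(np.hypot(*(q[:,:2]-c[:2]).T)<rad)&(q[:,2]>zrim-dn)&(q[:,2]<zrim+up)]
    o=np.array(c[:2],float);w=np.ones(len(q),bool)
    for _ in range(15):   # circle fit, outliers (spout) dropped
        A=np.c_[2*q[w,:2],np.ones(w.sum())];s=np.linalg.lstsq(A,(q[w,:2]**2).sum(1),rcond=None)[0]
        o=s[:2];r=np.sqrt(s[2]+o@o);rr=np.hypot(*(q[:,:2]-o).T);w=abs(rr-r)<.004
    m=rr>.040
    v=(q[m,:2]-o);a=np.arctan2(*(v/np.hypot(*v.T)[:,None]).mean(0)[::-1]) if m.sum() else np.nan
    return o,r,a,len(q),m.sum(),np.median(q[:,2])
E
python3 - <<'E'
from h import *
d=dict(np.load("top0.npz"));P=cloud(d)
for n,(u,v) in dict(a=(314,222),b=(331,293),c=(197,273),home=(472,268),mix=(256,267),yel=(379,187),g1=(262,324),g2=(244,346),drop=(245,231),bA=(314,150),bB=(235,172),tape=(177,207)).items():
    q=P[v-15:v+16,u-15:u+16].reshape(-1,3); print(n,np.nanmedian(q,0).round(3),np.nanmax(q[:,2]).round(3), end=' ')
    if n in "a b c home yel": print(*[np.round(x,4) for x in cup(P,np.nanmedian(q,0),.084 if n=="home" else .076)])
    else: print()
for u,v in [(415,240),(495,196),(541,208),(410,230),(430,312),(552,288),(566,146),(425,222),(520,230)]:print((u,v),P[v,u].round(3))
E
```

```text
a [0.62  0.092 0.038] 0.081 [0.6099 0.0945] 0.033 -2.3722 252 25 0.0749
b [0.46  0.07  0.029] 0.081 [0.4586 0.0697] 0.033 2.7365 224 28 0.0756
c [0.528 0.355 0.038] 0.081 [0.5265 0.3443] 0.0329 2.4621 283 31 0.0747
home [ 0.484 -0.238  0.05 ] 0.09 [ 0.4794 -0.2253] 0.0328 -2.9889 297 29 0.0825
mix [0.528 0.223 0.027] 0.108 
yel [ 0.687 -0.059  0.043] 0.08 [ 0.6728 -0.0547] 0.033 0.7435 261 34 0.0746
g1 [0.407 0.219 0.003] 0.053 
g2 [0.365 0.26  0.002] 0.051 
drop [0.613 0.245 0.001] 0.072 
bA [0.746 0.08  0.124] 0.169 
bB [0.718 0.246 0.107] 0.168 
tape [0.688 0.4   0.004] 0.049 
(415, 240) [ 0.545 -0.111  0.088]
(495, 196) [ 0.595 -0.254  0.19 ]
(541, 208) [ 0.811 -0.823 -0.746]
(410, 230) [ 0.589 -0.123 -0.001]
(430, 312) [ 0.399 -0.135  0.033]
(552, 288) [ 0.414 -0.354  0.145]
(566, 146) [ 0.623 -0.324  0.348]
(425, 222) [ 0.604 -0.159  0.001]
(520, 230) [ 0.545 -0.334  0.096]
```

```bash
cat >>h.py <<'E'
def plan(st,xyz,yaw):
    "shift (in the final tool axes) and turn (tool axes) from the state to a tool pointing straight down with tool x at yaw"
    c,s=np.cos(yaw),np.sin(yaw);M=np.array([[c,s,0],[s,-c,0],[0,0,-1.]])
    R0=R.from_rotvec(st["ee_rot"]).as_matrix()
    print("pos",st["position"].round(4),"final-axes shift",(M.T@(np.array(xyz)-st["position"])).round(4),"turn",R.from_matrix(R0.T@M).as_rotvec().round(4),
     "yaw",np.arctan2(R0[1,0],R0[0,0]).round(4),"clock",round(st["clock"],2),"F",st["force"].round(1))
E
python3 - <<'E'
from h import *
from cell import arm
for n in("top","scene"):
    d=dict(np.load(n+"0.npz"));P=cloud(d).reshape(-1,3);P=P[np.isfinite(P[:,0])]
    B=P[(P[:,0]>.3)&(P[:,0]<.75)&(P[:,1]>-.45)&(P[:,1]<-.05)]
    r=B[(B[:,2]>.147)&(B[:,2]<.157)]
    rr=cv2.minAreaRect(r[:,:2].astype(np.float32)*1000);print(n,len(r),rr,cv2.boxPoints(rr).round(0).tolist())
    l=B[(B[:,2]>.19)];
    for z in np.arange(.16,.4,.03):
        s=B[abs(B[:,2]-z)<.006]
        if len(s)>3:print(z.round(2),len(s),s[:,0].min().round(3),s[:,0].max().round(3),s[:,1].min().round(3),s[:,1].max().round(3))
    print("max z",l[:,2].max())
plan(arm.observe(),[.4586,.0697,.20],2.7365)
E
```

```text
top 2230 ((491.81182861328125, -236.1597137451172), (191.67726135253906, 232.61801147460938), 8.546685218811035) [[380.0, -135.0], [414.0, -365.0], [604.0, -337.0], [569.0, -107.0]]
0.16 587 0.382 0.599 -0.361 -0.107
0.19 379 0.568 0.604 -0.335 -0.107
0.22 306 0.571 0.608 -0.334 -0.106
0.25 296 0.575 0.613 -0.336 -0.105
0.28 311 0.58 0.615 -0.333 -0.105
0.31 311 0.582 0.62 -0.33 -0.105
0.34 428 0.588 0.623 -0.329 -0.104
max z 0.3533818690841595
scene 1609 ((494.7828674316406, -237.84336853027344), (198.558349609375, 232.6318817138672), 8.594284057617188) [[379.0, -138.0], [414.0, -368.0], [610.0, -338.0], [576.0, -108.0]]
0.16 222 0.387 0.609 -0.362 -0.116
0.19 234 0.578 0.613 -0.337 -0.112
0.22 180 0.582 0.617 -0.336 -0.112
0.25 195 0.586 0.621 -0.336 -0.111
0.28 200 0.59 0.625 -0.335 -0.108
0.31 236 0.584 0.628 -0.335 -0.109
0.34 279 0.598 0.633 -0.334 -0.109
max z 0.35291620414410896
pos [0.178  0.5988 0.2451] final-axes shift [-0.4664 -0.3756  0.0451] turn [-0.0011  0.0002  0.1162] yaw 2.8527 clock 0.15 F [ 1.  -0.1  0.3]
```

```bash
python3 - <<'E'
import cv2
t=cv2.imread("pics/top0.png")[130:370,160:560];cv2.imwrite("pics/crop0.png",cv2.resize(t,None,fx=2,fy=2,interpolation=cv2.INTER_CUBIC))
E
```

```text
(no output)
```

View pics/crop0.png

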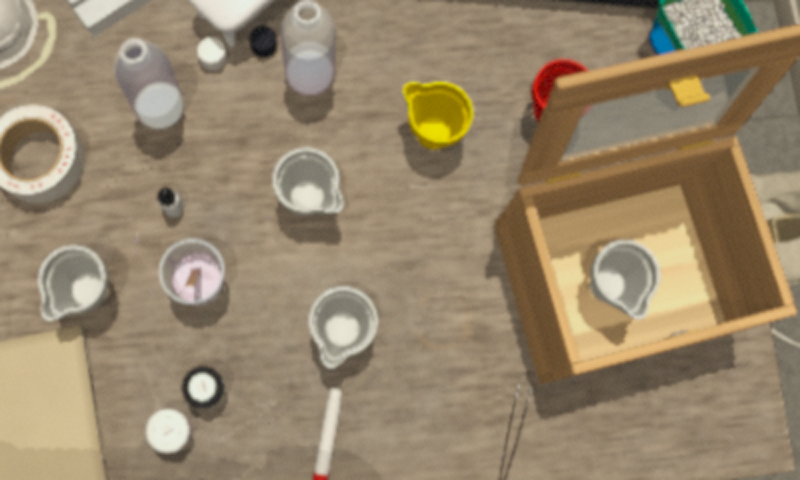

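The close crop confirms the choice. The three white cups are at crop (307,182), (343,325) and (72,280), with spouts at the lower right, lower left and lower left. The home cup is at (625,275) with its spout towards the box front. The red and yellow cups and the pink mixing cup are left out. First I go to cup b.

arm_command(
  targets=[
    [[0, 0, 0.004, 0, 0, 0.116], [-0.048, -0.0385, 0.005, 0, 0, 0], [-0.048, -0.0385, 0.005, 0, 0, 0], [-0.048, -0.0385, 0.005, 0, 0, 0], [-0.048, -0.0385, 0.005, 0, 0, 0], [-0.048, -0.0385, 0.005, 0, 0, 0], [-0.048, -0.0385, 0.005, 0, 0, 0], [-0.048, -0.0385, 0.005, 0, 0, 0], [-0.048, -0.0385, 0.005, 0, 0, 0], [-0.048, -0.0385, 0.001, 0, 0, 0]],
  ],
  jaw=0.0918,
)

```text
clock: 1.4
position: [0.4391, 0.1087, 0.2006]
ee_rot: [0.631, 3.078, 0.0]
force: [1.4, -0.1, -0.1]
width: 1.002
gripper_force: 0.0
```

arm_command(
  targets=[
    [[-0.034, -0.029, 0, 0, 0, 0], [0, 0, 0, 0, 0, 0], [0, 0, 0, 0, 0, 0]],
  ],
)

```text
clock: 1.78
position: [0.458, 0.071, 0.2005]
ee_rot: [-0.631, -3.077, -0.0]
force: [-0.6, 0.8, -0.1]
width: 1.002
gripper_force: 0.0
```

```bash
cat >look.py <<'E'
import sys
from h import *
from cell import arm
# look.py x y zrim [png]  -> wrist measurement of a cup
x,y,zr=map(float,sys.argv[1:4])
st=arm.observe();d=arm.get_image("wrist");P=cloud(d,st)
if len(sys.argv)>4: cv2.imwrite(sys.argv[4],d["pixels"][:,:,::-1])
o,r,a,n,m,z=cup(P,[x,y],zr);print("cup",o.round(4),"r",r.round(4),"spout",round(a,3),n,m,z.round(4))
plan(st,[*o,zr+.007],a)
E
python3 look.py .4586 .0697 .076 pics/w1.png
```

```text
cup [0.4591 0.0705] r 0.0328 spout 2.744 2499 242 0.0751
pos [0.458  0.071  0.2005] final-axes shift [-1.100e-03 -1.000e-04  1.175e-01] turn [ 0.     -0.0007 -0.0075] yaw 2.7368 clock 1.77 F [-0.6  0.8 -0.1]
```

arm_command(
  targets=[
    [[-0.001, 0, 0.04, 0, 0, -0.0075], [0, 0, 0.04, 0, 0, 0], [0, 0, 0.0375, 0, 0, 0], [0, 0, 0, 0, 0, 0], [0, 0, 0, 0, 0, 0]],
  ],
)

```text
clock: 2.45
position: [0.4597, 0.0709, 0.0842]
ee_rot: [0.618, 3.08, 0.001]
force: [0.8, 0.8, 0.1]
width: 1.004
gripper_force: 0.0
```

arm_command(
  targets=[
    [[0, 0, 0, 0, 0, 0], [0, 0, 0, 0, 0, 0], [0, 0, 0, 0, 0, 0], [0, 0, 0, 0, 0, 0]],
  ],
  jaw=0.05,
  newtons=12,
)

```text
clock: 2.95
position: [0.4598, 0.0701, 0.0838]
ee_rot: [0.62, 3.079, 0.001]
force: [-0.8, -0.6, 7.3]
width: 0.731
gripper_force: 12.0
```

arm_command(
  targets=[
    [[0, 0, -0.06, 0, 0, -0.18], [0, 0, -0.06, 0, 0, -0.18], [0, 0, -0.061, 0, 0, -0.185], [0, 0, 0, 0, 0, 0], [0.005, -0.059, 0, 0, 0, 0], [0.005, -0.059, 0, 0, 0, 0], [0.005, -0.059, 0, 0, 0, 0], [0.005, -0.059, 0, 0, 0, 0], [0.005, -0.059, 0, 0, 0, 0], [0, 0, 0, 0, 0, 0]],
  ],
)

```text
clock: 4.2
position: [0.4763, -0.2306, 0.2631]
ee_rot: [0.217, -3.132, 0.003]
force: [0.2, 0.0, -1.5]
width: 0.737
gripper_force: 12.0
```

```bash
cat >over.py <<'E'
# over.py zrim_home : view the held cup and home cup from the top camera + wrist
import sys
from h import *
from cell import arm
st=arm.observe();d=arm.get_image("wrist");P=cloud(d,st)
cv2.imwrite(sys.argv[2],d["pixels"][:,:,::-1])
np.savez("w.npz",P=P)
t=st["position"]
for c,z in((t,t[2]-.007),([.4794,-.2253],float(sys.argv[1]))):
    try: o,r,a,n,m,zz=cup(P,c,z);print("cup",o.round(4),"r",r.round(4),"spout",round(a,3),n,m,zz.round(4))
    except Exception as e: print(e)
plan(st,[.4794,-.2253,float(sys.argv[1])+.027],3.294)
E
python3 over.py .084 pics/w2.png
```

```text
cup [ 0.4754 -0.23  ] r 0.0329 spout -3.008 6020 1228 0.2547
cup [ 0.4789 -0.2257] r 0.0326 spout -3.022 981 163 0.0834
pos [ 0.4763 -0.2306  0.2631] final-axes shift [-0.0039  0.0048  0.1521] turn [-0.0019 -0.0024 -0.014 ] yaw -3.0031 clock 4.2 F [ 0.2  0.  -1.5]
```

View pics/w2.png

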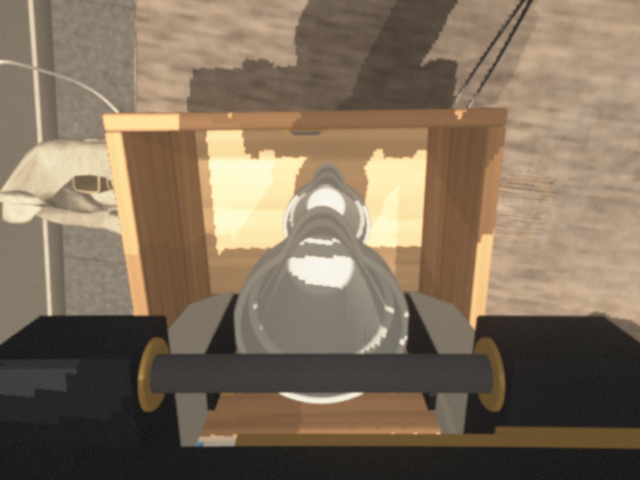

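The wrist view shows the held cup at (320,310), with its spout at (325,165) in line over the home cup's spout in the box. Now I lower it.

arm_command(
  targets=[
    [[-0.0045, 0.004, 0.03, 0, 0, 0], [0, 0, 0.04, 0, 0, 0], [0, 0, 0.03, 0, 0, 0], [0, 0, 0.02, 0, 0, 0], [0, 0, 0.01, 0, 0, 0], [0, 0, 0.01, 0, 0, 0], [0, 0, 0, 0, 0, 0]],
  ],
)

```text
clock: 5.12
position: [0.4817, -0.2204, 0.1239]
ee_rot: [0.232, -3.132, -0.001]
force: [-0.9, -0.1, 0.3]
width: 0.734
gripper_force: 12.0
```

arm_command(
  targets=[
    [[0, 0, 0.004, 0, 0, 0], [0, 0, 0.003, 0, 0, 0], [0, 0, 0.003, 0, 0, 0], [0, 0, 0.002, 0, 0, 0], [0, 0, 0, 0, 0, 0], [0, 0, 0, 0, 0, 0]],
  ],
)

```text
clock: 5.88
position: [0.482, -0.2209, 0.1124]
ee_rot: [-0.231, 3.133, -0.0]
force: [0.9, -1.4, 1.2]
width: 0.736
gripper_force: 12.0
```

arm_command(
  targets=[
    [[0, 0, 0.0015, 0, 0, 0], [0, 0, 0.0015, 0, 0, 0], [0, 0, 0, 0, 0, 0]],
  ],
)

```text
clock: 6.25
position: [0.4831, -0.2219, 0.1106]
ee_rot: [-0.231, 3.13, -0.002]
force: [-0.6, -2.5, 12.8]
width: 0.735
gripper_force: 12.0
```

arm_command(
  targets=[
    [[0, 0, 0, 0, 0, 0], [0, 0, 0, 0, 0, 0], [0, 0, 0, 0, 0, 0]],
  ],
  jaw=0.0918,
)

```text
clock: 6.62
position: [0.4816, -0.2204, 0.1089]
ee_rot: [0.232, -3.132, -0.001]
force: [-1.0, 0.1, 0.4]
width: 0.986
gripper_force: 0.0
```

arm_command(
  targets=[
    [[0, 0, -0.02, 0, 0, 0], [0, 0, -0.04, 0, 0, 0], [0, 0, -0.05, 0, 0, 0], [0, 0, -0.025, 0, 0, 0], [0, 0, 0, 0, 0, 0], [0, 0, 0, 0, 0, 0], [0, 0, 0, 0, 0, 0]],
  ],
)

```text
clock: 7.5
position: [0.4812, -0.2205, 0.243]
ee_rot: [0.232, -3.131, -0.001]
force: [-0.2, 0.8, -0.6]
width: 1.003
gripper_force: 0.0
```

```bash
python3 look.py .482 -.222 .104 pics/w3.png; python3 - <<'E'
from h import *
from cell import arm
plan(arm.observe(),[.6099,.0945,.2],-2.372)
E
```

```text
cup [ 0.4826 -0.2217] r 0.0327 spout -2.996 2256 223 0.1032
pos [ 0.4812 -0.2205  0.243 ] final-axes shift [-0.0012 -0.0015  0.132 ] turn [ 0.001  -0.0021  0.0018] yaw -2.9939 clock 7.5 F [-0.2  0.8 -0.6]
pos [ 0.4813 -0.2206  0.2431] final-axes shift [-0.3116  0.1368  0.0431] turn [ 0.0014 -0.0016 -0.622 ] yaw -2.994 clock 7.55 F [-1.6 -0.4 -0. ]
```

arm_command(
  targets=[
    [[-0.009, 0.0594, 0, 0, 0, 0], [-0.009, 0.0594, 0, 0, 0, 0], [-0.009, 0.0594, 0, 0, 0, 0], [-0.009, 0.0594, 0, 0, 0, 0], [-0.009, 0.0594, 0, 0, 0, 0], [0, 0, 0, 0, 0, -0.155], [0, 0, 0, 0, 0, -0.155], [0, 0, 0, 0, 0, -0.155], [0, 0, 0, 0, 0, -0.157]],
  ],
)

```text
clock: 8.68
position: [0.4824, 0.0795, 0.2435]
ee_rot: [1.186, -2.907, -0.0]
force: [0.3, -0.5, 0.4]
width: 1.0
gripper_force: 0.0
```

arm_command(
  targets=[
    [[-0.034, -0.026, 0.014, 0, 0, 0], [-0.034, -0.026, 0.014, 0, 0, 0], [-0.034, -0.026, 0.015, 0, 0, 0], [0, 0, 0, 0, 0, 0], [0, 0, 0, 0, 0, 0], [0, 0, 0, 0, 0, 0]],
  ],
)

```text
clock: 9.43
position: [0.6095, 0.0944, 0.2017]
ee_rot: [-1.179, 2.912, 0.0]
force: [-1.0, 0.4, 0.2]
width: 1.0
gripper_force: 0.0
```

```bash
python3 look.py .61 .0945 .076
```

```text
cup [0.611  0.0947] r 0.0327 spout -2.387 2508 243 0.0752
pos [0.6095 0.0944 0.2017] final-axes shift [-0.0013 -0.0008  0.1187] turn [0.0002 0.0001 0.0151] yaw -2.372 clock 9.43 F [-1.   0.4  0.2]
```

arm_command(
  targets=[
    [[-0.0013, -0.0008, 0.04, 0, 0, 0.015], [0, 0, 0.04, 0, 0, 0], [0, 0, 0.038, 0, 0, 0], [0, 0, 0, 0, 0, 0], [0, 0, 0, 0, 0, 0]],
  ],
)

```text
clock: 10.1
position: [0.6125, 0.095, 0.085]
ee_rot: [-1.157, 2.919, -0.0]
force: [-0.1, 0.6, 0.7]
width: 1.0
gripper_force: 0.0
```

arm_command(
  targets=[
    [[0, 0, 0, 0, 0, 0], [0, 0, 0, 0, 0, 0], [0, 0, 0, 0, 0, 0], [0, 0, 0, 0, 0, 0]],
  ],
  jaw=0.05,
  newtons=12,
)

```text
clock: 10.6
position: [0.6121, 0.095, 0.0839]
ee_rot: [-1.157, 2.92, 0.0]
force: [-0.6, -0.2, 6.1]
width: 0.733
gripper_force: 12.0
```

arm_command(
  targets=[
    [[0, 0, -0.06, 0, 0, 0], [0, 0, -0.061, 0, 0, 0], [0, 0, -0.061, 0, 0, 0.15], [0, 0, 0, 0, 0, 0.153], [0, 0, 0, 0, 0, 0.153], [0, 0, 0, 0, 0, 0.153], [0.044, 0.001, 0, 0, 0, 0], [0.044, 0.001, 0, 0, 0, 0], [0.043, 0.001, 0, 0, 0, 0]],
  ],
)

```text
clock: 11.72
position: [0.4801, 0.0785, 0.2649]
ee_rot: [0.229, -3.133, 0.0]
force: [-0.5, -0.3, -0.1]
width: 0.732
gripper_force: 12.0
```

arm_command(
  targets=[
    [[0.0087, -0.0596, 0, 0, 0, 0], [0.0087, -0.0596, 0, 0, 0, 0], [0.0087, -0.0596, 0, 0, 0, 0], [0.0087, -0.0596, 0, 0, 0, 0], [0.0087, -0.0596, 0, 0, 0, 0], [0, 0, 0, 0, 0, 0], [0, 0, 0, 0, 0, 0], [0, 0, 0, 0, 0, 0], [0, 0, 0, 0, 0, 0]],
  ],
)

```text
clock: 12.85
position: [0.4822, -0.221, 0.2652]
ee_rot: [-0.232, 3.133, 0.001]
force: [-0.1, -0.7, -0.8]
width: 0.733
gripper_force: 12.0
```

```bash
sed -i 's/\[.4794,-.2253\],float/[.4826,-.2217],float/' over.py; python3 over.py .104 pics/w4.png
```

```text
cup [ 0.4803 -0.2206] r 0.0329 spout -2.996 5944 1226 0.2565
cup [ 0.4818 -0.2218] r 0.0324 spout -2.994 1086 184 0.1035
pos [ 0.4822 -0.221   0.2652] final-axes shift [ 0.0034 -0.0038  0.1342] turn [ 0.0005  0.0001 -0.0045] yaw -2.9937 clock 12.85 F [-0.1 -0.7 -0.8]
```

arm_command(
  targets=[
    [[-0.0018, -0.0014, 0.03, 0, 0, 0], [0, 0, 0.04, 0, 0, 0], [0, 0, 0.03, 0, 0, 0], [0, 0, 0.011, 0, 0, 0], [0, 0, 0.01, 0, 0, 0], [0, 0, 0, 0, 0, 0]],
  ],
)

```text
clock: 13.65
position: [0.4841, -0.2234, 0.1444]
ee_rot: [-0.229, 3.133, -0.0]
force: [-0.3, -0.4, -0.6]
width: 0.733
gripper_force: 12.0
```

arm_command(
  targets=[
    [[0, 0, 0.004, 0, 0, 0], [0, 0, 0.004, 0, 0, 0], [0, 0, 0.003, 0, 0, 0], [0, 0, 0.002, 0, 0, 0], [0, 0, 0.0015, 0, 0, 0], [0, 0, 0, 0, 0, 0]],
  ],
)

```text
clock: 14.4
position: [0.4849, -0.2239, 0.131]
ee_rot: [-0.228, 3.131, -0.001]
force: [-1.8, 1.8, 14.0]
width: 0.73
gripper_force: 12.0
```

arm_command(
  targets=[
    [[0, 0, 0, 0, 0, 0], [0, 0, 0, 0, 0, 0], [0, 0, 0, 0, 0, 0]],
  ],
  jaw=0.0918,
)

```text
clock: 14.78
position: [0.4838, -0.2234, 0.1295]
ee_rot: [0.229, -3.133, -0.0]
force: [-0.7, 0.4, 0.6]
width: 0.983
gripper_force: 0.0
```

arm_command(
  targets=[
    [[0, 0, -0.02, 0, 0, 0], [0, 0, -0.04, 0, 0, 0], [0, 0, -0.055, 0, 0, 0], [0, 0, 0, 0, 0, 0], [0, 0, 0, 0, 0, 0], [0, 0, 0, 0, 0, 0]],
  ],
)

```text
clock: 15.52
position: [0.4832, -0.223, 0.2435]
ee_rot: [0.228, -3.131, -0.001]
force: [-0.9, -0.4, -1.1]
width: 0.998
gripper_force: 0.0
```

```bash
python3 look.py .484 -.222 .124 pics/w5.png; python3 - <<'E'
from h import *
from cell import arm
plan(arm.observe(),[.5265,.3443,.22],2.462)
E
```

```text
cup [ 0.4827 -0.2229] r 0.0328 spout -2.997 2602 260 0.1232
pos [ 0.4832 -0.223   0.2435] final-axes shift [0.0005 0.0002 0.1125] turn [ 0.001  -0.002   0.0007] yaw -2.9959 clock 15.53 F [-0.9 -0.4 -1.1]
pos [ 0.4832 -0.2231  0.2435] final-axes shift [0.323  0.4686 0.0235] turn [-0.     -0.0023  0.8252] yaw -2.996 clock 15.57 F [-0.  -0.2  0.1]
```

arm_command(
  targets=[
    [[-0.0087, 0.0594, 0, 0, 0, 0], [-0.0087, 0.0594, 0, 0, 0, 0], [-0.0087, 0.0594, 0, 0, 0, 0], [-0.0087, 0.0594, 0, 0, 0, 0], [-0.0087, 0.0594, 0, 0, 0, 0], [0, 0, 0.004, 0, 0, 0.165], [0, 0, 0.005, 0, 0, 0.165], [0, 0, 0.005, 0, 0, 0.165], [0, 0, 0.005, 0, 0, 0.165], [0, 0, 0.005, 0, 0, 0.165]],
  ],
)

```text
clock: 16.82
position: [0.4833, 0.0765, 0.2197]
ee_rot: [-1.055, -2.958, 0.002]
force: [-0.7, 0.2, -1.2]
width: 0.998
gripper_force: 0.0
```

arm_command(
  targets=[
    [[0.0268, 0.047, 0, 0, 0, 0], [0.0268, 0.047, 0, 0, 0, 0], [0.0268, 0.047, 0, 0, 0, 0], [0.0268, 0.047, 0, 0, 0, 0], [0.0268, 0.047, 0, 0, 0, 0], [0, 0, 0.02, 0, 0, 0], [0, 0, 0, 0, 0, 0], [0, 0, 0, 0, 0, 0], [0, 0, 0, 0, 0, 0]],
  ],
)

```text
clock: 17.95
position: [0.5277, 0.343, 0.2015]
ee_rot: [1.049, 2.961, 0.001]
force: [0.8, -0.9, -0.8]
width: 0.999
gripper_force: 0.0
```

```bash
python3 look.py .5265 .3443 .076
```

```text
cup [0.5269 0.3454] r 0.0328 spout 2.53 2465 246 0.0752
pos [0.5277 0.343  0.2015] final-axes shift [0.0021 0.0015 0.1185] turn [ 0.0009  0.0002 -0.0694] yaw 2.4608 clock 17.95 F [ 0.8 -0.9 -0.8]
```

arm_command(
  targets=[
    [[0, 0, 0.02, 0, 0, -0.069], [0.002, 0.0015, 0.05, 0, 0, 0], [0, 0, 0.0485, 0, 0, 0], [0, 0, 0, 0, 0, 0], [0, 0, 0, 0, 0, 0]],
  ],
)

```text
clock: 18.62
position: [0.5276, 0.3463, 0.0842]
ee_rot: [0.944, 2.995, 0.003]
force: [0.1, 0.4, 0.1]
width: 1.002
gripper_force: 0.0
```

arm_command(
  targets=[
    [[0, 0, 0, 0, 0, 0], [0, 0, 0, 0, 0, 0], [0, 0, 0, 0, 0, 0], [0, 0, 0, 0, 0, 0]],
  ],
  jaw=0.05,
  newtons=12,
)

```text
clock: 19.12
position: [0.5268, 0.3462, 0.083]
ee_rot: [0.944, 2.996, 0.001]
force: [-1.1, -0.5, 7.2]
width: 0.732
gripper_force: 12.0
```

arm_command(
  targets=[
    [[0, 0, -0.06, 0, 0, 0], [0, 0, -0.06, 0, 0, -0.126], [0, 0, -0.06, 0, 0, -0.126], [0, 0, -0.01, 0, 0, -0.126], [0, 0, 0, 0, 0, -0.126], [0, 0, 0, 0, 0, -0.126], [0, 0, 0, 0, 0, -0.126]],
  ],
)

```text
clock: 20.0
position: [0.5262, 0.3459, 0.272]
ee_rot: [0.235, -3.132, 0.0]
force: [-0.1, -0.3, -1.2]
width: 0.732
gripper_force: 12.0
```

arm_command(
  targets=[
    [[0.0125, -0.0557, 0, 0, 0, 0], [0.0125, -0.0557, 0, 0, 0, 0], [0.0125, -0.0557, 0, 0, 0, 0], [0.0125, -0.0557, 0, 0, 0, 0], [0.0125, -0.0557, 0, 0, 0, 0], [0.0125, -0.0557, 0, 0, 0, 0], [0.0125, -0.0557, 0, 0, 0, 0], [0.0125, -0.0557, 0, 0, 0, 0], [0.0125, -0.0557, 0, 0, 0, 0], [0.0125, -0.0557, 0, 0, 0, 0]],
  ],
)

```text
clock: 21.25
position: [0.4831, -0.2247, 0.2723]
ee_rot: [-0.229, 3.133, 0.0]
force: [0.2, -0.0, -1.0]
width: 0.732
gripper_force: 12.0
```

arm_command(
  targets=[
    [[0, 0, 0, 0, 0, 0], [0, 0, 0, 0, 0, 0], [0, 0, 0, 0, 0, 0]],
  ],
)

```text
clock: 21.62
position: [0.484, -0.2215, 0.2721]
ee_rot: [0.232, -3.133, -0.001]
force: [-0.2, 0.5, -0.4]
width: 0.736
gripper_force: 12.0
```

```bash
sed -i 's/\[.4826,-.2217\],float/[.4827,-.2229],float/' over.py; python3 over.py .124 pics/w6.png
```

```text
cup [ 0.4844 -0.2207] r 0.0329 spout -2.984 6388 1246 0.2643
cup [ 0.482  -0.2231] r 0.0325 spout -2.997 1240 211 0.1234
pos [ 0.484  -0.2215  0.2721] final-axes shift [ 0.0051 -0.0031  0.1211] turn [ 0.0009 -0.0001 -0.0043] yaw -2.9935 clock 21.62 F [-0.2  0.5 -0.4]
```

arm_command(
  targets=[
    [[0.0023, -0.002, 0.03, 0, 0, 0.013], [0, 0, 0.04, 0, 0, 0], [0, 0, 0.02, 0, 0, 0], [0, 0, 0.01, 0, 0, 0], [0, 0, 0.009, 0, 0, 0], [0, 0, 0, 0, 0, 0]],
  ],
)

```text
clock: 22.42
position: [0.4817, -0.2252, 0.1632]
ee_rot: [0.209, -3.135, -0.0]
force: [-1.0, 0.4, -0.5]
width: 0.732
gripper_force: 12.0
```

arm_command(
  targets=[
    [[0, 0, 0.004, 0, 0, 0], [0, 0, 0.004, 0, 0, 0], [0, 0, 0.003, 0, 0, 0], [0, 0, 0.002, 0, 0, 0], [0, 0, 0.0015, 0, 0, 0], [0, 0, 0, 0, 0, 0]],
  ],
)

```text
clock: 23.18
position: [0.4826, -0.2255, 0.1499]
ee_rot: [-0.208, 3.132, 0.0]
force: [-0.9, 3.7, 12.6]
width: 0.731
gripper_force: 12.0
```

arm_command(
  targets=[
    [[0, 0, 0, 0, 0, 0], [0, 0, 0, 0, 0, 0], [0, 0, 0, 0, 0, 0]],
  ],
  jaw=0.0918,
)

```text
clock: 23.55
position: [0.4815, -0.2256, 0.1486]
ee_rot: [0.208, -3.135, 0.0]
force: [-0.1, 0.6, 0.2]
width: 0.983
gripper_force: 0.0
```

arm_command(
  targets=[
    [[0, 0, -0.02, 0, 0, 0], [0, 0, -0.04, 0, 0, 0], [0, 0, -0.055, 0, 0, 0], [0, 0, 0, 0, 0, 0], [0, 0, 0, 0, 0, 0], [0, 0, 0, 0, 0, 0]],
  ],
)

```text
clock: 24.3
position: [0.4809, -0.2251, 0.2625]
ee_rot: [0.208, -3.133, -0.001]
force: [-0.5, -0.2, -0.1]
width: 0.998
gripper_force: 0.0
```

```bash
python3 look.py .482 -.224 .144 pics/w7.png
python3 - <<'E'
from h import *
from cell import arm
d=arm.get_image("scene");cv2.imwrite("pics/scene1.png",d["pixels"][:,:,::-1])
E
```

```text
cup [ 0.4829 -0.2231] r 0.0328 spout -3.011 2604 249 0.1431
pos [ 0.4809 -0.2251  0.2625] final-axes shift [-0.0022  0.0017  0.1115] turn [ 0.001  -0.0021  0.0025] yaw -3.0089 clock 24.3 F [-0.5 -0.2 -0.1]
```

View pics/scene1.png

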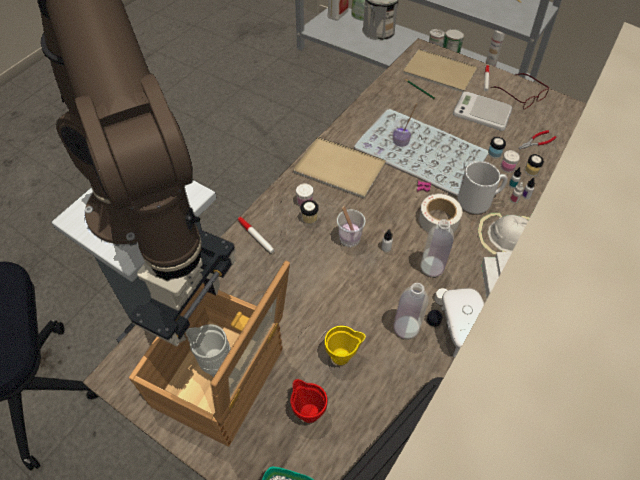

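The scene view shows all three cups stacked in the box at (210,345). The table spots are empty, the bystanders are untouched and the lid is open at (255,340). The rim height of 0.144 m confirms all are home. Next is the lid: I close the jaws, rise, and go behind it.

arm_command(
  targets=[
    [[0, 0, -0.055, 0, 0, -0.016], [0, 0, -0.055, 0, 0, 0], [0, 0, -0.05, 0, 0, 0], [0, 0, 0, 0, 0, 0], [-0.044, -0.003, 0, 0, 0, 0], [-0.044, -0.003, 0, 0, 0, 0], [-0.044, -0.003, 0, 0, 0, 0], [-0.044, -0.003, 0, 0, 0, 0], [0, 0, 0, 0, 0, 0], [0, 0, 0, 0, 0, 0]],
  ],
  jaw=0.0,
)

```text
clock: 25.65
position: [0.6569, -0.2118, 0.4222]
ee_rot: [0.232, -3.13, -0.0]
force: [-0.0, 0.4, 0.1]
width: 0.01
gripper_force: 0.0
```

```bash
python3 - <<'E'
from h import *
from cell import arm
st=arm.observe();d=arm.get_image("wrist");P=cloud(d,st)
e=np.array([[.989,.148],[-.148,.989]]);o=np.array([.4885,-.2363])
print("tcp box",e@(st["position"][:2]-o),st["position"][2],st["width"])
d2=arm.get_image("top");P2=cloud(d2);
for Q in(P,P2):
    q=Q.reshape(-1,3);q=q[np.isfinite(q[:,0])];b=np.c_[(q[:,:2]-o)@e.T,q[:,2]]
    b=b[(abs(b[:,1])<.11)&(b[:,0]>.05)&(b[:,0]<.2)]
    for z in np.arange(.20,.37,.02):
        s=b[abs(b[:,2]-z)<.006]
        if len(s)>3:print(z.round(2),len(s),np.percentile(s[:,0],[2,50,98]).round(3))
c,s=np.cos(-2.993),np.sin(-2.993)
plan(st,[*(o+e.T@[.165,0]),.34],-2.993)
E
```

```text
tcp box [ 0.17017439 -0.00064765] 0.42218714477340546 0.009846269706083249
0.2 611 [0.099 0.102 0.104]
0.22 710 [0.101 0.105 0.106]
0.24 843 [0.104 0.108 0.109]
0.26 1052 [0.107 0.11  0.112]
0.28 1261 [0.109 0.113 0.115]
0.3 560 [0.112 0.113 0.114]
0.32 3774 [0.091 0.115 0.116]
0.34 2671 [0.117 0.118 0.119]
0.2 255 [0.098 0.103 0.105]
0.22 277 [0.101 0.105 0.107]
0.24 288 [0.104 0.108 0.11 ]
0.26 269 [0.107 0.111 0.113]
0.28 275 [0.109 0.114 0.115]
0.3 138 [0.112 0.114 0.117]
0.32 484 [0.092 0.115 0.117]
0.34 328 [0.117 0.118 0.12 ]
pos [ 0.6569 -0.2118  0.4222] final-axes shift [0.0052 0.0006 0.0822] turn [ 0.0004 -0.0026 -0.0008] yaw -2.9938 clock 25.65 F [-0.   0.4  0.1]
```

arm_command(
  targets=[
    [[0, 0, 0.041, 0, 0, 0], [0, 0, 0.041, 0, 0, 0], [0, 0, 0, 0, 0, 0], [0.016, 0, 0, 0, 0, 0], [0.0165, 0, 0, 0, 0, 0], [0.02, 0, -0.008, 0, 0, 0], [0.0185, 0, -0.008, 0, 0, 0], [0, 0, 0, 0, 0, 0]],
  ],
)

```text
clock: 26.75
position: [0.5861, -0.223, 0.3601]
ee_rot: [-0.23, 3.13, -0.001]
force: [0.4, 0.0, -0.5]
width: 0.005
gripper_force: 0.0
```

```bash
cat >lid.py <<'E'
from h import *
from cell import arm
import sys
e=np.array([[.989,.148],[-.148,.989]]);o=np.array([.4885,-.2363])
d=arm.get_image("top");cv2.imwrite(sys.argv[1],d["pixels"][100:340,360:620,::-1])
b=cloud(d).reshape(-1,3);b=np.c_[(b[:,:2]-o)@e.T,b[:,2]]
b=b[(abs(b[:,1])>.085)&(abs(b[:,1])<.112)&(b[:,0]>-.15)&(b[:,0]<.2)&(b[:,2]<.37)&(b[:,2]>.158)]
r=np.hypot(b[:,0]-.0925,b[:,2]-.152);b=b[(r>.06)&(r<.205)]
print(len(b),"theta pct",np.percentile(np.arctan2(b[:,2]-.152,.0925-b[:,0]),[5,25,50,75,95]).round(3))
E
python3 lid.py pics/l1.png
```

```text
549 theta pct [1.483 1.485 1.491 1.501 1.528]
```

arm_command(
  targets=[
    [[0.0184, 0, 0.002, 0, 0, 0], [0.0184, 0, 0.002, 0, 0, 0], [0.0175, 0, 0.006, 0, 0, 0], [0.0175, 0, 0.006, 0, 0, 0], [0.016, 0, 0.009, 0, 0, 0], [0.016, 0, 0.009, 0, 0, 0], [0.014, 0, 0.012, 0, 0, 0], [0.014, 0, 0.012, 0, 0, 0], [0, 0, 0, 0, 0, 0]],
  ],
)

```text
clock: 27.92
position: [0.4562, -0.2412, 0.2991]
ee_rot: [0.232, -3.131, -0.001]
force: [-0.3, -0.2, 0.5]
width: 0.004
gripper_force: 0.0
```

```bash
python3 lid.py pics/l2.png; python3 -c "
from cell import arm;s=arm.observe();print(s['position'],s['force'],s['clock'],s['joints'].round(2))"
```

```text
1079 theta pct [0.735 0.753 0.768 0.81  0.861]
[ 0.45717234 -0.24109127  0.29974383] [ 0.5438093   0.40781391 -0.74341686] 27.975 [-0.07  0.22  0.56  1.79 -0.13  1.17  2.25]
```

arm_command(
  targets=[
    [[0.011, 0, 0.0147, 0, 0, 0], [0.011, 0, 0.0147, 0, 0, 0], [0.008, 0, 0.0166, 0, 0, 0], [0.008, 0, 0.0166, 0, 0, 0], [0.004, 0, 0.0134, 0, 0, 0], [0.004, 0, 0.0134, 0, 0, 0], [0.001, 0, 0.009, 0, 0, 0], [0, 0, 0, 0, 0, 0]],
  ],
)

```text
clock: 28.98
position: [0.4102, -0.2481, 0.2008]
ee_rot: [0.233, -3.132, -0.001]
force: [0.5, 0.4, 0.8]
width: 0.006
gripper_force: 0.0
```

arm_command(
  targets=[
    [[0.001, 0, 0.006, 0, 0, 0], [0.001, 0, 0.006, 0, 0, 0], [0, 0, 0.005, 0, 0, 0], [0, 0, 0.002, 0, 0, 0], [0, 0, 0, 0, 0, 0]],
  ],
)

```text
clock: 29.6
position: [0.4082, -0.2484, 0.182]
ee_rot: [0.233, -3.132, -0.0]
force: [0.0, 0.4, 1.4]
width: 0.006
gripper_force: 0.0
```

Nearly shut; I press on to find the stop.

arm_command(
  targets=[
    [[0, 0, 0.0015, 0, 0, 0], [0, 0, 0.0015, 0, 0, 0], [0, 0, 0, 0, 0, 0]],
  ],
)

```text
clock: 29.98
position: [0.4086, -0.2487, 0.1808]
ee_rot: [-0.233, 3.132, 0.001]
force: [-6.7, 5.3, 24.2]
width: 0.005
gripper_force: 11.9
```

arm_command(
  targets=[
    [[0, 0, -0.02, 0, 0, 0], [0, 0, -0.05, 0, 0, 0], [0, 0, -0.05, 0, 0, 0], [0, 0.05, 0, 0, 0, 0], [0, 0.06, 0, 0, 0, 0], [0, 0.06, 0, 0, 0, 0], [0, 0.06, 0, 0, 0, 0], [0, 0, 0, 0, 0, 0], [0, 0, 0, 0, 0, 0]],
  ],
)

```text
clock: 31.1
position: [0.3744, -0.0215, 0.2994]
ee_rot: [-0.234, 3.133, -0.0]
force: [-0.2, -0.5, 0.3]
width: 0.006
gripper_force: 0.0
```

```bash
python3 - <<'E'
from h import *
from cell import arm
e=np.array([[.989,.148],[-.148,.989]]);o=np.array([.4885,-.2363])
d=arm.get_image("top");cv2.imwrite("pics/end.png",cv2.resize(d["pixels"][100:400,160:600,::-1],None,fx=1.8,fy=1.8))
b=cloud(d).reshape(-1,3);b=np.c_[(b[:,:2]-o)@e.T,b[:,2]]
for x0,x1 in((-.104,-.08),(.07,.085)):
    s=b[(b[:,0]>x0)&(b[:,0]<x1)&(abs(b[:,1])<.1)];print(len(s),np.nanpercentile(s[:,2],[5,50,95]).round(4))
E
```

```text
37 [0.1607 0.163  0.1653]
745 [0.1606 0.163  0.1657]
```

View pics/end.png

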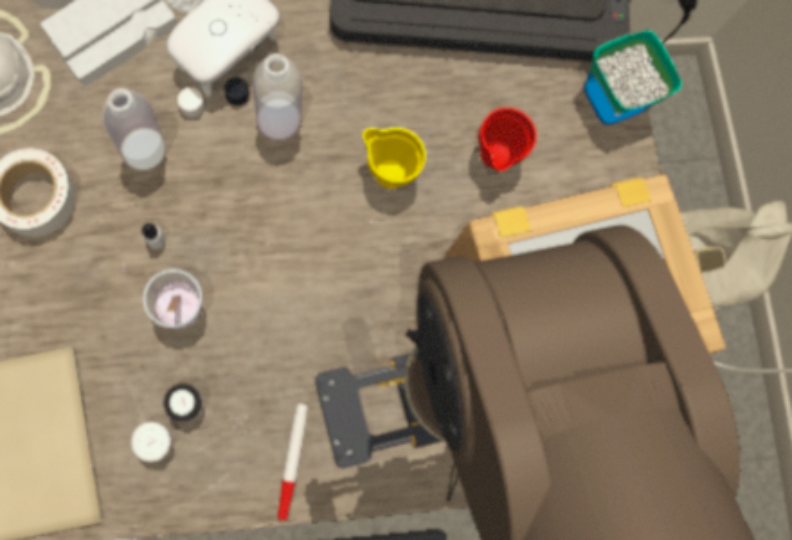

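The final view shows the lid flat. Its front and hinge edges both read 0.163 m, at (600,220) and (710,320). The bystanders are where they were and the arm is clear, so I hand the job in.

```bash
python3 -c "
from cell import arm;print(arm.sign_off())"
```

```text
the job is handed in; nothing more can be done
None
```

The job is handed in: the three white cups measured fully home and spout-aligned in the box cup, the lid pressed to a firm stop and sat flat after release, and the bystanders looked unmoved in the last picture; clock about 31 s of 72, but the hand-in returned no verdict.

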